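# Unlock the radio tray and hook it out of the test dock

### The job

A radio tray sits locked in the test dock: pull the T-handle of the sprung plunger on the hood straight up, twist it anticlockwise into its rest notch and let go, so that the pin stays retracted. Then take the hook tool from its rest, drop its bent end into the tray's pull ring and drag the tray out until it is wholly clear of the hood but still wholly on the runway, without the gripper touching the tray or ring. Lay the hook tool back in both forks of its rest the way it lay, and leave everything else on the bench where it is.

Things in the scene. Friction and masses are not known exactly. Their poses are not given: they have to be found in the camera images.
- dock: Test dock, fixed: aluminium runway plate 300 x 120 x 5 mm, two guide rails 14 mm high (97 mm apart inside), rear part under a grey hood 120 mm wide, underside 62, top 68 mm above bench. Origin: plate underside, mid-width, below the hood's front edge. Own +x points into the hood (hood x 0 to 110 mm), -x out along the open runway (x -190 to 0 mm), z up. Place and yaw vary.
- tbar_grip (a point): Centre of the plunger's T-handle on the hood: black bar 50 mm long (own x), 14 mm wide (own y; grip across this), 20 mm high; this point is 117 mm above the bench with the plunger down, on its vertical axis, 20 mm behind the hood's front edge. Towers below it reach up to 92 mm above the bench, 27 mm from the axis: keep fingertips above 94 mm.
- plunger (a joint): Lift of the plunger in m: 0 down, 0.030 end of travel, about 0.020 when parked in its notch. A spring pushes it down, 6 N at 0 to 10 N at the end. When down, its 8 mm pin stands inside the tray behind the tray's front wall and blocks the tray; lifted 0.016 or more it clears the tray.
- tbar (a joint): Turn of the T-handle about the vertical, rad, anticlockwise from above positive: 0 = bar in line with the runway, 1.2 = over the rest notch, end stop 1.3. It can pass to the notch only when lifted 0.024 m or more; lower, towers block it at about 0.3. Let down at 1.1 to 1.3 a cross pin drops between two rounded ridges 3 mm high and the spring keeps it there.
- tray_mid (a point): Centre of the radio tray (half-way up): open steel chassis 100 mm long (own x), 90 wide, 30 high, circuit board inside, 0.3 to 0.55 kg, sliding on the runway plate between the rails. Own axes about as the dock's. It starts under the hood, this point 54 to 60 mm in from the hood's front edge.
- eye (a point): Centre of the tray's pull ring: rigid level steel ring of 6 mm round bar, 30 mm inside, 42 mm outside diameter, 84 mm from the tray's middle towards own -x, so in front of the hood; 21 mm above the bench. Axes as the tray's.
- hook_grip (a point): Centre of the hook tool's handle: black bar 110 mm long (own x), 20 wide (own y), 22 high (own z); at +x follows a level 8 mm round steel shank, in line with the handle's middle, whose end turns down. Tool 0.12 kg, 179 mm long. It starts level on its rest, this point 62 mm above the bench, bent end down; grip between the forks.
- hook_tip (a point): Lower end of the hook tool's downturned end (8 mm round rod): 120 mm ahead (own +x) of the handle's centre and 44 mm below it; the shank's underside is 40 mm above this point. Axes as the handle's.
- rest: Hook tool's wooden rest, fixed: base 120 x 70 mm, two open-topped forks at own x = +44 and -44 mm, each 8 mm thick, seats 51 mm and prong tops 67 mm above the bench, 32 mm between prongs. Origin under its centre; own +x towards the hook end of the tool, whose handle's centre lies 62 mm above this origin when seated. Place and yaw vary.
- spool: Bystander: a solder spool, upright grey-flanged reel 54 mm across, 42 mm high. Origin under its centre; leave it where it is.
- speaker: Bystander: a round loudspeaker lying cone up, 76 mm across, 36 mm high. Origin under its centre; leave it where it is.
- transformer: Bystander: a mains transformer, 60 x 56 x 42 mm, dark core with copper winding. Origin under its centre; leave it where it is.
- mug: Bystander: a blue mug, 76 mm across, 85 mm high, handle to its own +y. Origin under its centre; leave it where it is.
- jar: Bystander: a capped grey jar, 60 mm across, 75 mm high. Origin under its centre; leave it where it is.
- tape: Bystander: a red and grey tape measure, 66 x 34 x 60 mm high. Origin under its centre; leave it where it is.
- screwdriver: Bystander: a screwdriver 170 mm long lying on the bench. Origin between handle and blade; leave it where it is.
Mind the look-alikes: they are no part of the job. Of the things that look like the part that bears hook_grip, the smaller one is meant.

How it is judged:
On the way, in this order (a step that is already met when the one before it is completed fails the run):
1. the plunger is lifted, twisted into its rest notch and let go, the tray still in place (value of joint plunger between 0.016 and 0.0235 m and value of joint tbar between 1 and 1.35 rad and contact force between the fingers and plunger below 0.1 N and x of tray_mid in the frame of dock above 0.03 m), for 0.3 s.
2. the hook's end is down in the pull ring, the tray still under the hood (x of hook_tip in the frame of eye between -0.016 and 0.016 m and y of hook_tip in the frame of eye between -0.016 and 0.016 m and z of hook_tip in the frame of eye below -0.003 m and x of tray_mid in the frame of dock above 0.03 m), for 0.1 s.
3. the tray is wholly clear of the hood, drawn by the hook, whose end is still in the ring (x of hook_tip in the frame of eye between -0.016 and 0.016 m and y of hook_tip in the frame of eye between -0.016 and 0.016 m and z of hook_tip in the frame of eye below -0.003 m and x of tray_mid in the frame of dock below -0.05 m), for 0.1 s.
At the end, for the whole second after the job is handed in: Plunger parked in its notch (16 to 23.5 mm up, turned 1.0 rad or more); tray still and flat on the runway, its middle 50 to 140 mm out from the hood's edge; hook tool still and level in both forks, handle centre within 20 mm along, 12 mm across and 5 mm in height of its seat, hook end as before (x of tray_mid in the frame of dock between -0.14 and -0.05 m and y of tray_mid in the frame of dock between -0.012 and 0.012 m and angle between tray's own z axis and vertical below 0.06 rad and linear speed of each of tray, hook below 0.02 m/s and value of joint plunger between 0.016 and 0.0235 m and value of joint tbar between 1 and 1.35 rad and x of hook_grip in the frame of rest between -0.02 and 0.02 m and y of hook_grip in the frame of rest between -0.012 and 0.012 m and z of hook_grip in the frame of rest between 0.057 and 0.067 m and x of hook_tip in the frame of rest above 0.09 m and angle between hook_grip's own z axis and vertical below 0.1 rad); the robot touches nothing.
It fails at once if the fingers touch the tray or its ring (contact force between the fingers and tray above 0.5 N).
It fails at once if the arm or gripper body presses on the tray (contact force between the arm and tray above 0.5 N).
It fails at once if the tray leaves the runway or is tipped (angle between tray's own z axis and vertical above 0.2 rad or x of tray_mid in the frame of dock below -0.14 m).
It fails at once if a bystander is moved by more than 20 mm (distance of any of spool, speaker, transformer, mug, jar, tape, screwdriver from where it was at the start of the episode above 0.02 m).
It also fails if it takes over 67 s, if anything falls off the work surface, if the arm or the gripper's body presses on something with over 40 N, if the wrist force passes 120 N, or if a joint passes its speed limit or range.

### The arm

A 7-joint arm with a two-finger parallel gripper is mounted at the origin on the work surface. World frame = base frame: x ahead of the robot, y to its left, z up, the work surface at z = 0. Lengths are in m, angles in rad, forces in N, time in s.
With the tool pointing down it reaches from about 0.425 to 0.925 m from the base axis. Payload 6.8 kg.
Tool frame: the origin (TCP) lies midway between the tips of the shut fingers; the grasp point (between the pads) lies r.grasp_offset behind it (r.grasp_offset is the distance from the TCP to the grasp point, in m); z points along the fingers, y is the direction in which the jaws open and shut (so a half turn about z gives the same grasp; the last joint's range is limited). The gripper opens to 85 mm and grips with 20 to 120 N. Pads are 22 mm wide; open, the fingers measure 114 mm over their backs; the gripper's body (76 mm by 85 mm) begins 54 mm behind the grasp point. The pads swing forward as they close: fully open they stand 13 mm farther back than shut.
Start: joints at [1.164, 0.477, 0.022, 1.555, -0.011, 1.109, -0.083], TCP at [0.199, -0.645, 0.231] pointing down, gripper open.
Joint ranges: [-2.96, 2.96], [-0.34, 2.1], [-1.41, 1.46], [0.24, 2.44], [-1.37, 4.51], [0.17, 1.92], [-2.96, 2.96]. Speed limits (rad/s): [2.39, 2.39, 3.14, 3.14, 3.14, 3.14, 3.14].

### API

Orientations are given as a rotation vector (axis times angle).
In Python, from bench import r gives the robot as it stands. The module is installed in compiled form; this text tells all that it offers.
- The arm moves only by the tool send_rows, never from a script. Its argument "moves" is one flat list of numbers, 4 for each row, row after row: the shift along the tool's x, y, z in mm, then the turn about the tool's z in degrees. A call has 1 to 8 rows; each row is the pose to reach, as a shift and turn from the pose commanded when the call began, along the tool's axes at that moment; what a row does not reach only later rows make up. A row lasts 1/8 s, in which the tool goes at most 62.5 mm and 10.7 degrees, less where a joint would pass 70% of its speed; a pose out of reach is approached as far as the arm can. A call with a gripper value outside its range is refused whole. "hand" is the closure, from 0 (fully open) to 1 (shut), set as the call begins (left out, the last holds). The fingers move at their own pace and stop on an object; "newtons" is the grip in N (left out, the last holds). Time passes only in rows, so rows that repeat a pose let the fingers close. It gives the time, the measured TCP pose, the force and the opening at its end, in the units of the state.
- r.get_obs(): the state, without advancing time (a new reading comes with each control period).
- r.grab_frame(name): name is "side" or "top"; returns a dict with "img" (400x640x3 uint8, red, green, blue), "mtx" (3x3 intrinsics, pixels), "world_to_cam" (4x4, takes a point from world to camera coordinates). Camera axes: x right, y up, looking along -z (the intrinsics and any distortion apply to the point x, -y, -z); pixel columns grow to the right and rows downward; lengths in m; the calibration is good to about 2 mm. A picture is of the moment at which its call begins. There is no depth.
- r.hand_in(): hands the job in, once; it reports no verdict.
The state is a dict: "clock": time; "joints": joint angles; "qvel": joint speeds; "tau": joint torques, N m; "tcp_pos": TCP position; "orientation": TCP orientation; "contact_force": force on the tool from outside, world axes, zero at the start; "moment": the same for the moment, N m; "grip_width": finger opening in m.
Only numpy, scipy, OpenCV 4.12 (cv2) and the standard library are available. Lean on these libraries where they do the work, as an engineer would, in place of code of your own. Each camera call takes 0.05 s, during which the arm holds its last target.

## Working session

There is one attempt and no reset: what is moved stays moved. The work goes in short steps, Python scripts to look and compute and a tool call to move; the robot and the scene stay as the last step left them, time stands still between calls to the robot, and variables do not carry over. Pictures are saved under pics/ and viewed, and the job is handed in when it is done.

Besides the shell and the picture viewer there is one more tool, called after "Emit:" as name(argument=value, ...) on one line, values as JSON. send_rows: Moves the arm, as the interface text tells. Its arguments: {"type":"object","properties":{"moves":{"type":"array"},"hand":{"type":"number"},"newtons":{"type":"number"}},"required":["moves"]}

```bash
mkdir -p pics; ls; cat > h.py <<'E'
import numpy as np, cv2
from scipy.spatial.transform import Rotation as R
from bench import r
def save(f,n): cv2.imwrite('pics/'+n,cv2.cvtColor(f['img'],cv2.COLOR_RGB2BGR))
def ray(f,u,v):
    K=f['mtx'];d=np.linalg.inv(K)@[u,v,1.];d=np.array([d[0],-d[1],-d[2]])
    T=f['world_to_cam'];Rm=T[:3,:3];c=-Rm.T@T[:3,3];return c,Rm.T@d
def onz(f,u,v,z):
    c,d=ray(f,u,v);return c+d*(z-c[2])/d[2]
def proj(f,p):
    T=f['world_to_cam'];q=T[:3,:3]@np.asarray(p)+T[:3,3];q=f['mtx']@[q[0],-q[1],-q[2]];return q[:2]/q[2]
E
python3 - <<'E'
from h import *
for n in ['top','side']:
    f=r.grab_frame(n);save(f,n+'0.png');print(f['mtx'],f['world_to_cam'],f.keys())
    np.save(n+'0.npy',f,allow_pickle=True)
print(r.get_obs(),r.grasp_offset)
E
```

```text
pics
[[512.43184958   0.         315.03380461]
 [  0.         512.43184958 202.53505752]
 [  0.           0.           1.        ]] [[-2.46862282e-02 -9.99691281e-01 -2.81640973e-03  9.99296358e-03]
 [ 9.96542831e-01 -2.48318427e-02  7.92828145e-02 -5.05632825e-01]
 [-7.93282751e-02 -8.49479273e-04  9.96848185e-01 -1.52392998e+00]
 [ 0.00000000e+00  0.00000000e+00  0.00000000e+00  1.00000000e+00]] dict_keys(['img', 'mtx', 'world_to_cam'])
[[510.74643729   0.         328.91004739]
 [  0.         510.74643729 191.63938953]
 [  0.           0.           1.        ]] [[-0.99359894 -0.11231834 -0.01207213  0.50926757]
 [ 0.06446361 -0.65150777  0.75589819 -0.12543679]
 [-0.09276631  0.75028143  0.65457787 -1.64058706]
 [ 0.          0.          0.          1.        ]] dict_keys(['img', 'mtx', 'world_to_cam'])
{'clock': 0.1, 'joints': array([ 1.16387052,  0.47772131,  0.02237517,  1.55633741, -0.01147056,
        1.10930542, -0.08308617]), 'qvel': array([-0.00138736, -0.00185444, -0.00032977, -0.00342852,  0.00052929,
       -0.00049176,  0.00094701]), 'tau': array([ 4.96545166e-03, -5.97758067e+01,  1.61383510e+00, -2.81954831e+01,
        1.28048536e-02,  4.99998248e-03,  2.06735365e-05]), 'tcp_pos': array([ 0.19852589, -0.64459348,  0.23042739]), 'orientation': array([-3.10501140e+00, -4.67441135e-01,  6.31426937e-04]), 'contact_force': array([ 1.46334079,  0.12855348, -0.30405448]), 'moment': array([-0.01751707, -0.00572609, -0.04266851]), 'grip_width': 0.08557512664653565} 0.0187
```

View pics/top0.png

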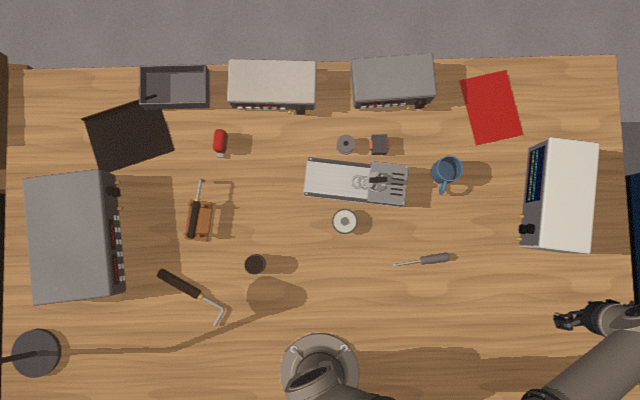

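View pics/side0.png

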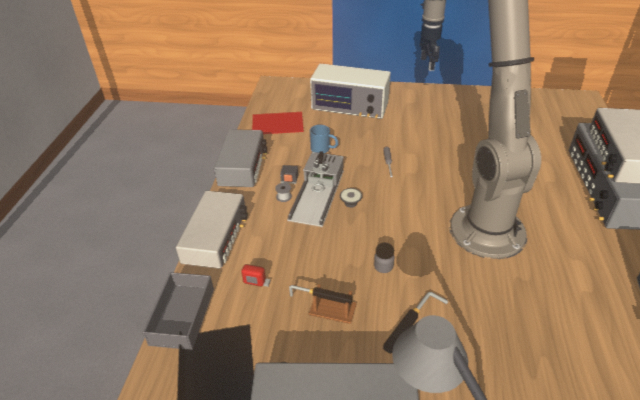

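Two hook tools show: one on the wooden rest (top ≈ (197,208)), and a larger one lying on the bench (top ≈ (190,292)). The smaller one on the rest fits the description. I'll confirm it and the dock in enlarged crops.

```bash
python3 - <<'E'
import numpy as np,cv2
t=np.load('top0.npy',allow_pickle=True).item()['img'][:,:,::-1]
s=np.load('side0.npy',allow_pickle=True).item()['img'][:,:,::-1]
def c(i,x,y,w,h,k): return cv2.resize(i[y:y+h,x:x+w],None,fx=k,fy=k,interpolation=cv2.INTER_CUBIC)
cv2.imwrite('pics/c1.png',c(t,290,140,130,90,6))
a=c(t,150,165,100,165,3.6);b=c(s,275,275,100,60,4.0)
cv2.imwrite('pics/c2.png',a);cv2.imwrite('pics/c3.png',b)
cv2.imwrite('pics/c4.png',c(s,280,140,80,90,6))
E
```

```text
(no output)
```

View pics/c1.png

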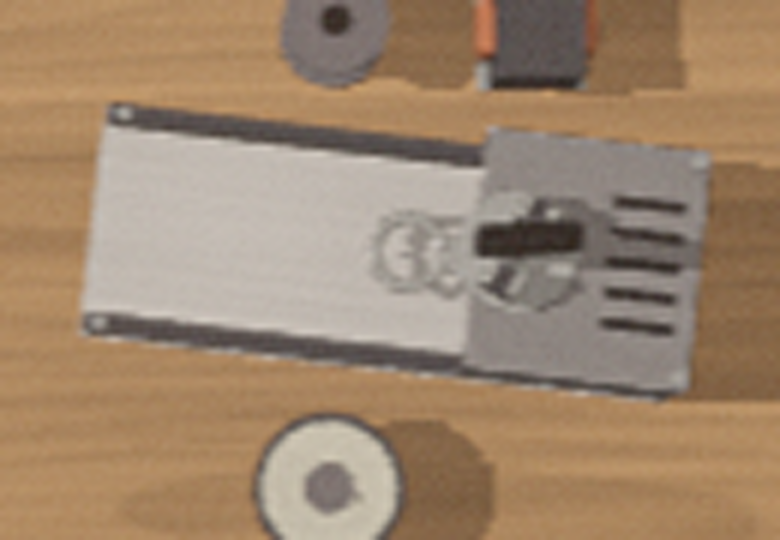

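View pics/c2.png

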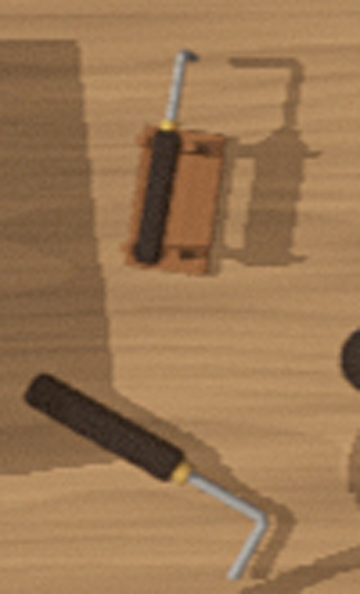

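View pics/c3.png

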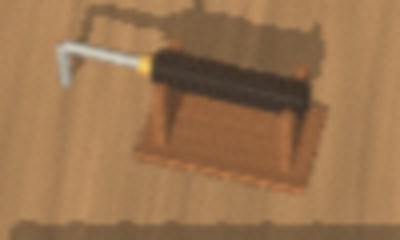

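View pics/c4.png

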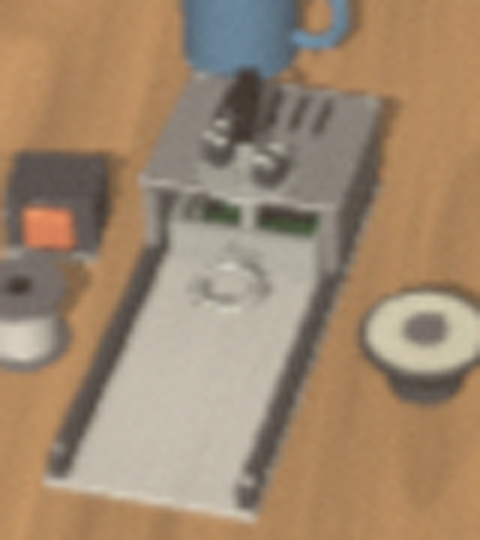

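The crops show the smaller hook on the rest (the one meant), the dock with T-bar at top ≈ (378,180), and the ring at ≈ (358,182). Next I'll cast rays to get positions.

```bash
python3 - <<'E'
from h import *
t=np.load('top0.npy',allow_pickle=True).item();s=np.load('side0.npy',allow_pickle=True).item()
T=lambda x,y,z:onz(t,290+x/6,140+y/6,z)[:2].round(4)
pf=[T(108,103,.005),T(82,332,.005)]
hd=[T(488,128,.068),T(710,158,.068),T(688,392,.068),T(466,370,.068)]
print('plate front',pf,'mid',(pf[0]+pf[1])/2)
print('hood',hd,'front mid',(hd[0]+hd[3])/2,'back mid',(hd[1]+hd[2])/2)
d=(hd[1]+hd[2])/2-(pf[0]+pf[1])/2;print('len',np.hypot(*d),'yaw',np.degrees(np.arctan2(d[1],d[0])))
b=[T(476,240,.127),T(583,235,.127)];print('bar',b,(b[0]+b[1])/2,np.degrees(np.arctan2(*(b[1]-b[0])[::-1])))
print('ring',T(408,252,.021))
S=lambda x,y,z:onz(s,280+x/6,140+y/6,z)[:2].round(4)
print('side hood',S(145,178,.068),S(330,208,.068),S(383,97,.068),S(198,68,.068),'plate',S(45,485,.005),S(255,518,.005),'ring',S(230,285,.021))
# black masks
def black(f,x,y,w,h,th):
    im=f['img'][y:y+h,x:x+w]; m=(im.max(2)<th).astype(np.uint8)
    n,l,st,c=cv2.connectedComponentsWithStats(m);k=1+np.argmax(st[1:,4]);P=np.argwhere(l==k)[:,::-1]+[x,y]
    return P.astype(np.float32)
P=black(t,365,172,28,16,70);rc=cv2.minAreaRect(P);print('bar top',len(P),rc,cv2.boxPoints(rc).tolist(),onz(t,*rc[0],.127))
P=black(t,180,195,24,50,70);rc=cv2.minAreaRect(P);print('handle top',len(P),rc)
bx=cv2.boxPoints(rc);q=np.array([onz(t,*p,.073)[:2] for p in bx]);print(q,q.mean(0))
P=black(s,310,282,45,25,70);rc=cv2.minAreaRect(P);print('handle side',len(P),rc,onz(s,*rc[0],.066))
H=lambda x,y,z:onz(t,150+x/3.6,165+y/3.6,z)[:2].round(4)
print('handle ends',H(166,131,.073),H(147,263,.073),'collar',H(167,126,.062),'hook bend',H(185,56,.062))
E
```

```text
plate front [array([0.6469, 0.0156]), array([0.5298, 0.0315])] mid [0.58835 0.02355]
hood [array([ 0.6192, -0.1709]), array([ 0.6016, -0.2789]), array([ 0.4872, -0.2637]), array([ 0.5006, -0.1562])] front mid [ 0.5599  -0.16355] back mid [ 0.5444 -0.2713]
len 0.29810757286590356 yaw -98.47802064424661
bar [array([ 0.557 , -0.1569]), array([ 0.5581, -0.2071])] [ 0.55755 -0.182  ] -88.74471567454827
ring [ 0.5646 -0.1338]
side hood [ 0.6178 -0.1701] [ 0.5079 -0.1531] [ 0.4872 -0.2613] [ 0.6017 -0.2796] plate [0.6467 0.0246] [0.5291 0.0384] ring [ 0.5646 -0.1344]
bar top 81 ((378.0, 179.5), (5.0, 16.0), 90.0) [[370.0, 177.0], [386.0, 177.0], [386.0, 182.0], [370.0, 182.0]] [ 0.55778557 -0.18130852  0.127     ]
handle top 234 ((193.18185424804688, 219.44512939453125), (7.238034248352051, 36.020267486572266), 9.782407760620117)
[[0.41190311 0.37184455]
 [0.51463453 0.35351951]
 [0.51052343 0.33276547]
 [0.40783795 0.35119941]] [0.46122476 0.35233223]
handle side 94 ((336.65142822265625, 294.24127197265625), (31.605606079101562, 5.973806858062744), 20.323135375976562) [0.45092418 0.35253824 0.066     ]
handle ends [0.5135 0.3435] [0.4073 0.3595] collar [0.5185 0.3452] hook bend [0.5756 0.3302]
```

```bash
cat >> h.py <<'E'
def plan(p,yaw=None):
    """yaw: world yaw deg of the tool y (jaw) axis, mod 180"""
    o=r.get_obs();M=R.from_rotvec(o['orientation']).as_matrix();d=M.T@(np.array(p)-o['tcp_pos'])*1000
    y=np.degrees(np.arctan2(M[1,1],M[0,1]));t=0
    if yaw is not None: t=-((yaw-y+90)%180-90)
    print('clock',round(o['clock'],2),'tcp',o['tcp_pos'].round(4),'jawyaw',round(y,2),'j7',o['joints'][6].round(2),'F',o['contact_force'].round(1),'w',round(o['grip_width'],4))
    print('shift mm',d.round(1),'turn',round(t,1))
E
python3 -c "
from h import *
plan([.557,-.183,.20],0)"
```

```text
clock 0.1 tcp [ 0.1985 -0.6446  0.2304] jawyaw -72.88 j7 -0.08 F [ 1.5  0.1 -0.3] w 0.0856
shift mm [ 478.5 -335.5   30.9] turn -72.9
```

Emit:
send_rows(moves=[45, -32, -20, -9, 90, -64, -20, -18, 135, -96, -20, -27, 180, -128, -20, -36, 225, -160, -20, -45, 270, -192, -20, -54, 315, -224, -20, -63, 360, -256, -20, -72.9], hand=0, newtons=60)

```text
clock: 1.1
tcp_pos: [0.468, -0.293, 0.2511]
orientation: [-2.215, -2.228, 0.0]
contact_force: [1.4, -0.7, -0.0]
grip_width: 0.0855
```

```bash
python3 -c "
from h import *
plan([.557,-.183,.18],0)"
```

```text
clock 1.1 tcp [ 0.468  -0.293   0.2511] jawyaw 0.32 j7 0.34 F [ 1.4 -0.7 -0. ] w 0.0855
shift mm [109.5  89.6  71.1] turn 0.3
```

Emit:
send_rows(moves=[36, 30, 20, 0, 73, 60, 40, 0, 109, 89, 60, 0, 109, 89, 71, 0, 109, 89, 71, 0])

```text
clock: 1.72
tcp_pos: [0.5552, -0.1859, 0.179]
orientation: [-2.22, -2.22, 0.003]
contact_force: [-0.0, -0.1, 0.2]
grip_width: 0.0856
```

```bash
python3 -c "
from h import *
plan([.557,-.183,.1],0)
for n in ['top','side']:
  f=r.grab_frame(n); im=f['img'][:,:,::-1]
  im=im[110:260,300:460] if n=='top' else im[80:230,250:410]
  cv2.imwrite('pics/a_'+n+'.png',cv2.resize(im,None,fx=4,fy=4,interpolation=cv2.INTER_CUBIC))
"
```

```text
clock 1.73 tcp [ 0.5552 -0.1859  0.179 ] jawyaw 0.02 j7 0.04 F [-0.  -0.1  0.2] w 0.0856
shift mm [ 2.9  2.  79. ] turn 0.0
```

View pics/a_side.png

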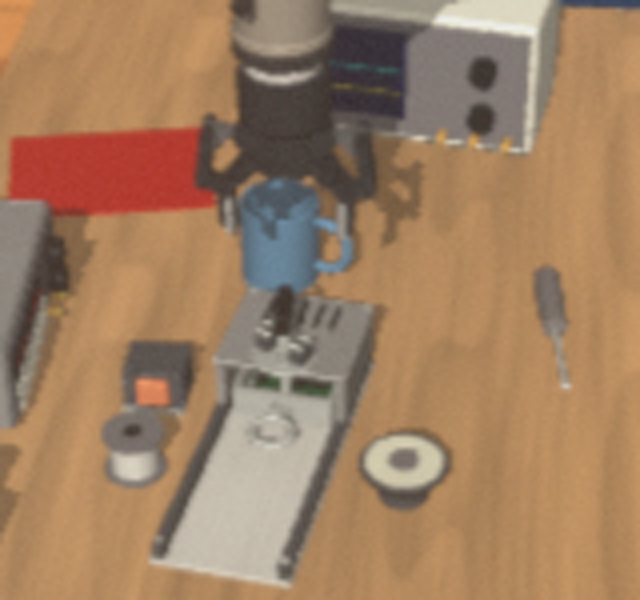

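The side view shows the open gripper straddling the T-bar line, clear of the mug. Going down next, then closing.

Emit:
send_rows(moves=[3, 2, 30, 0, 3, 2, 60, 0, 3, 2, 78, 0, 3, 2, 79, 0])

```text
clock: 2.33
tcp_pos: [0.5575, -0.1832, 0.1007]
orientation: [-2.222, -2.22, 0.002]
contact_force: [-0.2, -0.0, 0.4]
grip_width: 0.0853
```

Emit:
send_rows(moves=[0, 0, 0, 0, 0, 0, 0, 0, 0, 0, 0, 0, 0, 0, 0, 0, 0, 0, 0, 0, 0, 0, 0, 0], hand=1, newtons=70)

```text
clock: 3.08
tcp_pos: [0.5594, -0.1826, 0.102]
orientation: [2.22, 2.221, 0.002]
contact_force: [1.8, -0.4, 3.4]
grip_width: 0.0129
```

Emit:
send_rows(moves=[0, 0, -9, 0, 0, 0, -18, 0, 0, 0, -27, 0, 0, 0, -27, 0, 0, 0, -27, 0])

```text
clock: 3.7
tcp_pos: [0.559, -0.1825, 0.1274]
orientation: [2.22, 2.221, 0.002]
contact_force: [7.4, -1.3, -10.9]
grip_width: 0.0124
```

```bash
python3 -c "
from h import *
plan([.557,-.183,.1],0)
f=r.grab_frame('side'); im=f['img'][:,:,::-1][110:230,270:390]
cv2.imwrite('pics/b_side.png',cv2.resize(im,None,fx=5,fy=5,interpolation=cv2.INTER_CUBIC))
"
```

```text
clock 3.7 tcp [ 0.559  -0.1825  0.1274] jawyaw 0.03 j7 -0.0 F [  7.4  -1.3 -10.9] w 0.0124
shift mm [-0.5 -2.  27.4] turn 0.0
```

View pics/b_side.png

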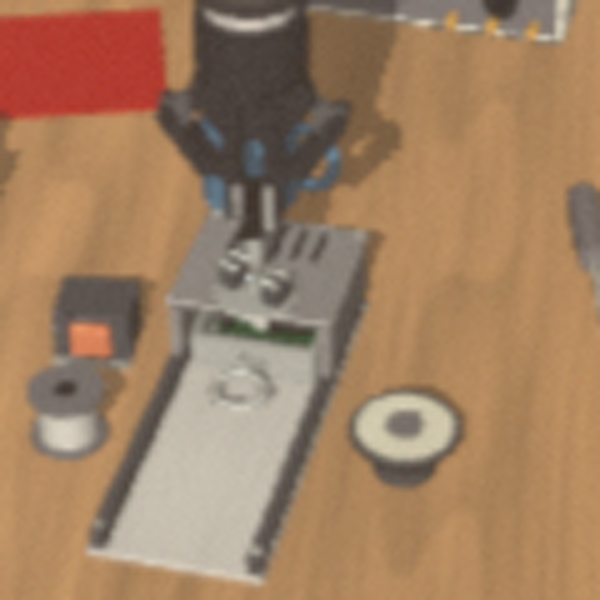

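Emit:
send_rows(moves=[0, 2, -1, 0, 0, 2, -1, -8, 0, 2, -1, -16, 0, 2, -1, -24, 0, 2, -1, -32, 0, 2, -1, -40, 0, 2, -1, -50, 0, 2, -1, -60])

```text
clock: 4.75
tcp_pos: [0.5619, -0.1811, 0.1287]
orientation: [0.801, 3.035, 0.005]
contact_force: [10.3, 2.9, -10.0]
grip_width: 0.0132
```

Emit:
send_rows(moves=[0, 0, 0, 0, 0, 0, 0, 0])

```text
clock: 5.0
tcp_pos: [0.5619, -0.1811, 0.1287]
orientation: [0.81, 3.033, 0.005]
contact_force: [9.9, 1.5, -11.2]
grip_width: 0.0123
```

```bash
python3 -c "
from h import *
plan([.557,-.183,.1],0);print(r.get_obs()['moment'])
for n,(x,y) in dict(side=(270,110),top=(320,120)).items():
  f=r.grab_frame(n); im=f['img'][:,:,::-1][y:y+120,x:x+120]
  cv2.imwrite('pics/c_%s.png'%n,cv2.resize(im,None,fx=5,fy=5,interpolation=cv2.INTER_CUBIC))
"
```

```text
clock 5.0 tcp [ 0.5619 -0.1811  0.1287] jawyaw 60.1 j7 0.92 F [  9.9   1.5 -11.2] w 0.0123
shift mm [ 3.4 -4.3 28.6] turn 60.1
[ 0.29020851 -2.15687711 -0.02659696]
```

View pics/c_side.png

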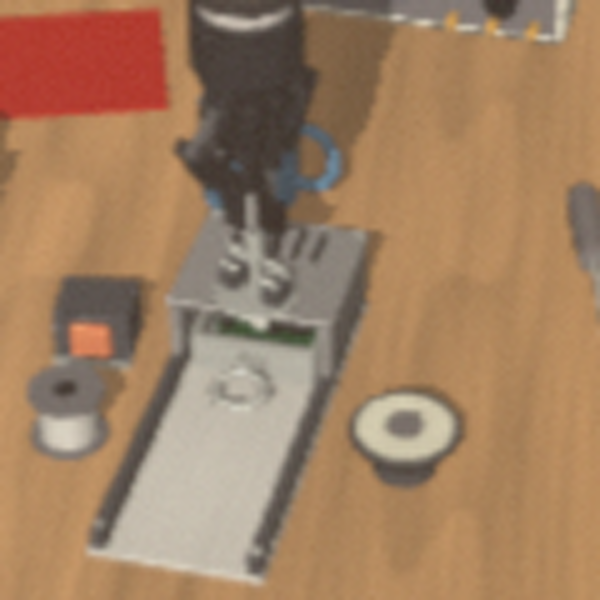

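Emit:
send_rows(moves=[0, 0, 3, 0, 0, 0, 6, 0, 0, 0, 8, 0, 0, 0, 8, 0])

```text
clock: 5.6
tcp_pos: [0.562, -0.1811, 0.1208]
orientation: [0.81, 3.033, 0.005]
contact_force: [9.2, 1.7, -10.1]
grip_width: 0.0128
```

```bash
python3 -c "
from h import *
plan([.557,-.183,.1],0);print(r.get_obs()['moment'])"
```

```text
clock 5.6 tcp [ 0.562  -0.1811  0.1208] jawyaw 60.1 j7 0.91 F [  9.2   1.7 -10.1] w 0.0128
shift mm [ 3.4 -4.2 20.7] turn 60.1
[ 0.35209511 -1.97034478 -0.0064777 ]
```

Emit:
send_rows(moves=[0, 0, 0, 0, 0, 0, 0, 0, 0, 0, 0, 0, 0, 0, 0, 0], hand=0)

```text
clock: 6.1
tcp_pos: [0.5601, -0.1826, 0.1214]
orientation: [-0.813, -3.034, 0.0]
contact_force: [-0.6, 0.3, 0.2]
grip_width: 0.0834
```

Emit:
send_rows(moves=[0, 0, -40, 0, 0, 0, -80, 0, 0, 0, -110, 0])

```text
clock: 6.48
tcp_pos: [0.5606, -0.1824, 0.2332]
orientation: [0.812, 3.033, -0.0]
contact_force: [-0.4, -0.2, 0.4]
grip_width: 0.0856
```

```bash
python3 -c "
from h import *
plan([.557,-.183,.1],0)
for n,(x,y) in dict(side=(270,110),top=(320,120)).items():
  f=r.grab_frame(n); im=f['img'][:,:,::-1][y:y+120,x:x+120]
  cv2.imwrite('pics/d_%s.png'%n,cv2.resize(im,None,fx=5,fy=5,interpolation=cv2.INTER_CUBIC))
"
```

```text
clock 6.47 tcp [ 0.5606 -0.1824  0.2332] jawyaw 60.02 j7 1.0 F [-0.4 -0.2  0.4] w 0.0856
shift mm [  3.   -2.3 133.2] turn 60.0
```

View pics/d_side.png

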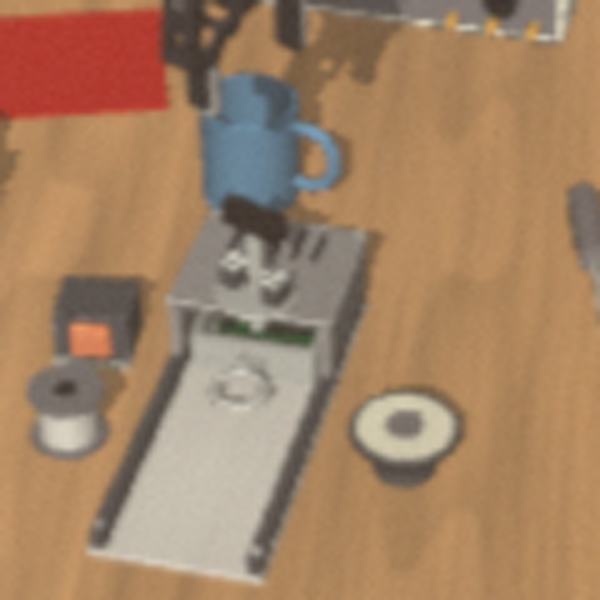

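```bash
python3 -c "
from h import *
f=r.grab_frame('side')
for z in (.117,.127,.137,.147): print(z,proj(f,[.5585,-.183,z]))
for p in ((224,207),(288,232)): print(onz(f,270+p[0]/5,110+p[1]/5,.137))
"
```

```text
0.117 [321.18506822 157.19400636]
0.127 [321.1208142  154.85444849]
0.137 [321.05607675 152.49728828]
0.147 [320.99085038 150.12232632]
[ 0.58056745 -0.18718132  0.137     ]
[ 0.53378263 -0.16322369  0.137     ]
```

```bash
python3 -c "
from h import *
f=r.grab_frame('side'); s0=np.load('side0.npy',allow_pickle=True).item()
g=r.grab_frame('top'); 
for im,(x,y,w,h) in ((s0['img'],(310,145,24,28)),(f['img'],(310,145,24,22))):
  m=(im[y:y+h,x:x+w].max(2)<75).astype(np.uint8)
  n,l,st,c=cv2.connectedComponentsWithStats(m);print(st[1:].tolist(),(c[1:]+[x,y]).round(1).tolist())
im=g['img'][120:240,320:440,::-1];cv2.imwrite('pics/e_top.png',cv2.resize(im,None,fx=5,fy=5,interpolation=cv2.INTER_CUBIC))
"
```

```text
[[8, 7, 5, 11, 35]] [[320.5, 156.7]]
[[5, 4, 12, 10, 64]] [[320.6, 153.4]]
```

View pics/e_top.png

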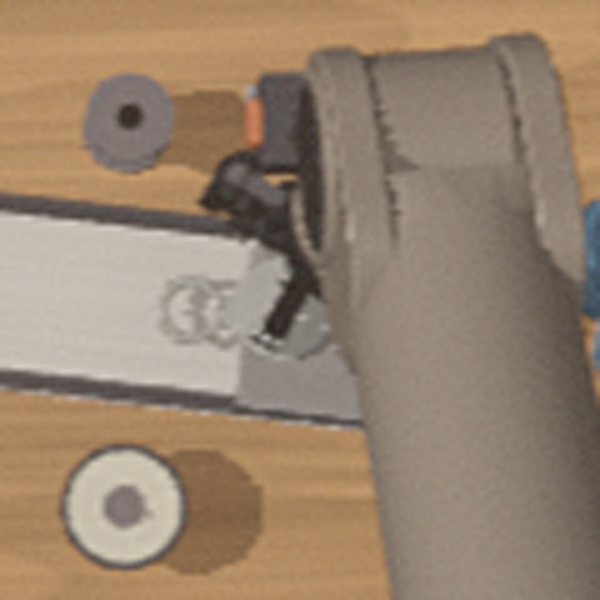

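The plunger is parked: bar ~71° from the runway and raised. Going to the hook tool.

```bash
python3 -c "
from h import *
plan([.4605,.352,.2],80)"
```

```text
clock 6.72 tcp [ 0.5597 -0.1826  0.2306] jawyaw 60.01 j7 1.0 F [-0.1 -0.6  0. ] w 0.0857
shift mm [353.2 413.4  30.7] turn -20.0
```

Emit:
send_rows(moves=[39, 46, 0, -2, 78, 92, 0, -4, 117, 138, 0, -7, 156, 184, 0, -10, 195, 229, 0, -12, 234, 275, 0, -15, 274, 321, 0, -17, 314, 367, 10, -20])

```text
clock: 7.72
tcp_pos: [0.4712, 0.2937, 0.2204]
orientation: [-0.272, -3.129, 0.001]
contact_force: [0.9, -0.7, -0.8]
grip_width: 0.0856
```

Emit:
send_rows(moves=[39, 46, 20, 0, 39, 46, 30, 0, 39, 46, 30, 0])

```text
clock: 8.1
tcp_pos: [0.4407, 0.3432, 0.1894]
orientation: [-0.272, -3.127, 0.005]
contact_force: [0.6, -1.0, 0.6]
grip_width: 0.0855
```

```bash
python3 -c "
from h import *
plan([.4605,.352,.0415],80)
for n,(x,y) in dict(side=(260,230),top=(140,150)).items():
  f=r.grab_frame(n); im=f['img'][:,:,::-1][y:y+120,x:x+120]
  cv2.imwrite('pics/f_%s.png'%n,cv2.resize(im,None,fx=5,fy=5,interpolation=cv2.INTER_CUBIC))
"
```

```text
clock 8.1 tcp [0.4407 0.3432 0.1894] jawyaw 80.06 j7 0.25 F [ 0.6 -1.   0.6] w 0.0855
shift mm [-18.4  12.6 147.8] turn 0.1
```

View pics/f_side.png

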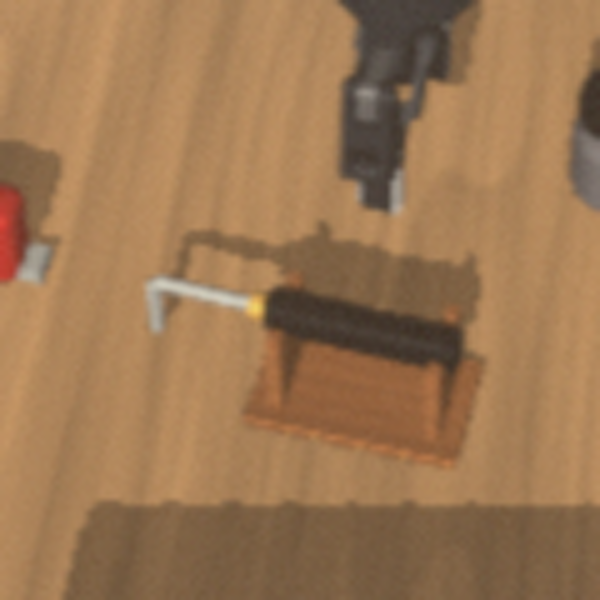

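```bash
python3 -c "
from h import *
f=r.grab_frame('side')
for p,z in (((365,326),.062),((155,281),.066),((258,306),.062),((462,342),.062),((268,308),.062)): print(onz(f,260+p[0]/5,230+p[1]/5,z))
im=f['img'][270:310,308:358]
m=(im.max(2)<75).astype(np.uint8);n,l,st,c=cv2.connectedComponentsWithStats(m);print(st[1:].tolist(),(c[1:]+[308,270]).round(1).tolist())
k=1+np.argmax(st[1:,4]);print(onz(f,*(c[k]+[308,270]),.062))
"
```

```text
[0.46071552 0.35366207 0.062     ]
[0.57788271 0.33826857 0.066     ]
[0.52001112 0.34627557 0.062     ]
[0.40788001 0.35885713 0.062     ]
[0.51441728 0.34705871 0.062     ]
[[6, 18, 38, 16, 265]] [[332.5, 295.3]]
[0.46199507 0.35413651 0.062     ]
```

View pics/f_top.png

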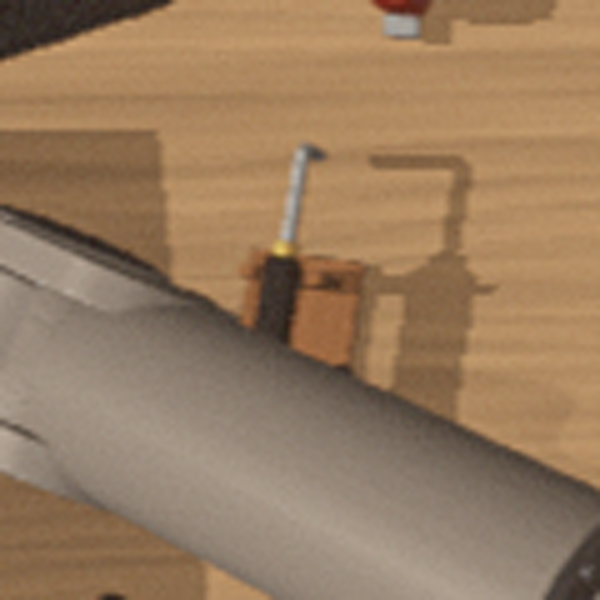

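```bash
python3 -c "
from h import *
plan([.461,.353,.0420],81.5)"
```

```text
clock 8.25 tcp [0.4426 0.3428 0.1912] jawyaw 79.85 j7 0.25 F [-0.3  0.6 -0.6] w 0.0855
shift mm [-16.3  13.4 149.2] turn -1.6
```

Emit:
send_rows(moves=[-16, 13, 50, -1.6, -16, 13, 80, -1.6, -16, 13, 80, -1.6, -16, 13, 80, -1.6])

```text
clock: 8.75
tcp_pos: [0.4603, 0.3546, 0.1128]
orientation: [0.231, 3.132, 0.002]
contact_force: [-0.6, -0.1, -0.2]
grip_width: 0.0855
```

```bash
python3 -c "
from h import *
plan([.461,.353,.0420],81.5)"
```

```text
clock 8.75 tcp [0.4603 0.3546 0.1128] jawyaw 81.55 j7 0.2 F [-0.6 -0.1 -0.2] w 0.0855
shift mm [-0.8 -1.6 70.8] turn 0.1
```

Emit:
send_rows(moves=[-1, -1.5, 30, 0, -1, -1.5, 60, 0, -1, -1.5, 70, 0, -1, -1.5, 70, 0])

```text
clock: 9.25
tcp_pos: [0.4606, 0.3532, 0.0422]
orientation: [0.23, 3.132, 0.001]
contact_force: [-0.2, 0.1, 0.6]
grip_width: 0.0854
```

```bash
python3 -c "
from h import *
plan([.461,.353,.0420],81.5)
for n,(x,y) in dict(side=(260,230)).items():
  f=r.grab_frame(n); im=f['img'][:,:,::-1][y:y+120,x:x+120]
  cv2.imwrite('pics/g_%s.png'%n,cv2.resize(im,None,fx=5,fy=5,interpolation=cv2.INTER_CUBIC))
"
```

```text
clock 9.25 tcp [0.4606 0.3532 0.0422] jawyaw 81.61 j7 0.13 F [-0.2  0.1  0.6] w 0.0854
shift mm [-0.5 -0.1  0.2] turn 0.1
```

View pics/g_side.png

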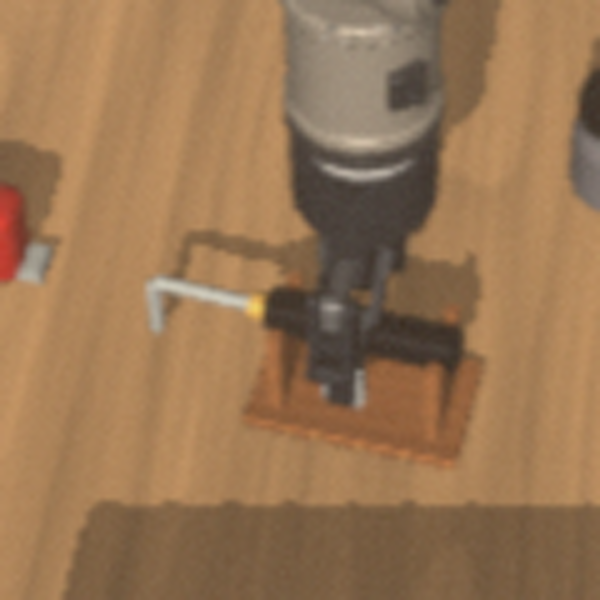

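The fingers straddle the handle midway between the forks. Closing.

Emit:
send_rows(moves=[0, 0, 0, 0, 0, 0, 0, 0, 0, 0, 0, 0, 0, 0, 0, 0, 0, 0, 0, 0, 0, 0, 0, 0], hand=1, newtons=80)

```text
clock: 10.05
tcp_pos: [0.4604, 0.3533, 0.0418]
orientation: [0.229, 3.133, 0.001]
contact_force: [-1.7, 0.1, 5.6]
grip_width: 0.0192
```

Emit:
send_rows(moves=[0, 0, -20, 0, 0, 0, -50, 0, 0, 0, -90, 0, 0, 0, -90, 0, 0, 0, -90, 0])

```text
clock: 10.68
tcp_pos: [0.46, 0.3522, 0.1313]
orientation: [0.23, 3.133, -0.001]
contact_force: [-0.1, -0.9, -1.5]
grip_width: 0.0187
```

```bash
python3 -c "
from h import *
plan([.461,.353,.0420],81.5)
for n,(x,y) in dict(side=(260,200),top=(140,150)).items():
  f=r.grab_frame(n); im=f['img'][:,:,::-1][y:y+120,x:x+120]
  cv2.imwrite('pics/i_%s.png'%n,cv2.resize(im,None,fx=5,fy=5,interpolation=cv2.INTER_CUBIC))
"
```

```text
clock 10.68 tcp [0.46   0.3522 0.1313] jawyaw 81.61 j7 0.22 F [-0.1 -0.9 -1.5] w 0.0187
shift mm [-0.9  1.  89.3] turn 0.1
```

View pics/i_side.png

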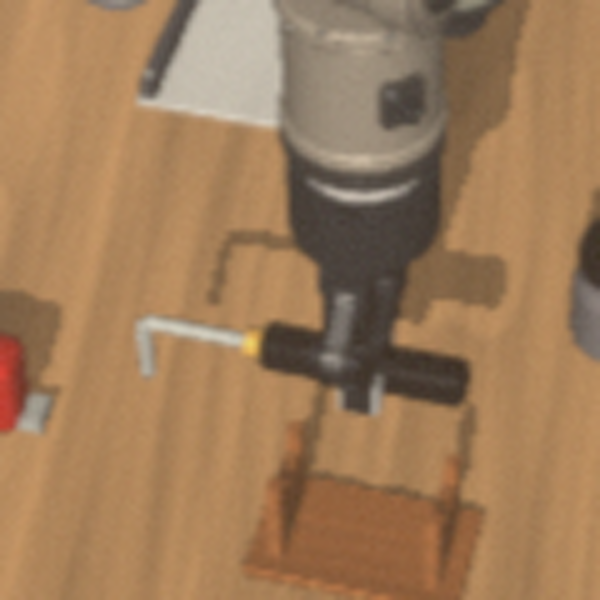

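View pics/i_top.png

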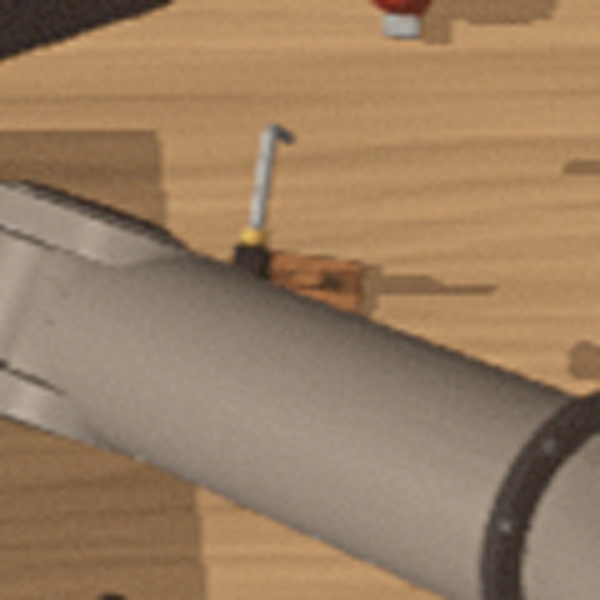

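```bash
python3 -c "
from h import *
s=r.grab_frame('side');t=r.grab_frame('top');plan([0,0,0])
print('tip side',onz(s,260+148/5,200+373/5,.1075),'bend side',onz(s,260+147/5,200+324/5,.1515))
print('bend top',onz(t,140+271/5,150+130/5,.1515),'tip top',onz(t,140+288/5,150+137/5,.1075))
print('collar side',onz(s,260+254/5,200+343/5,.1515),'collar top',onz(t,140+253/5,150+237/5,.1515))
"
```

```text
clock 10.88 tcp [0.4596 0.3522 0.1303] jawyaw 81.62 j7 0.22 F [ 0.  -0.8 -1.2] w 0.0185
shift mm [ 403.2 -415.2  131.4] turn 0
tip side [0.58016192 0.33232801 0.1075    ] bend side [0.57733324 0.33567039 0.1515    ]
bend top [0.57729093 0.33001987 0.1515    ] tip top [0.57908586 0.33076917 0.1075    ]
collar side [0.519505  0.3428076 0.1515   ] collar top [0.51803563 0.34031533 0.1515    ]
```

```bash
python3 -c "
from h import *
plan([.584,.005,.13],-7)"
```

```text
clock 10.88 tcp [0.4596 0.3522 0.1303] jawyaw 81.62 j7 0.22 F [ 0.  -0.8 -1.2] w 0.0185
shift mm [-173.7 -325.4    0.5] turn 88.6
```

Emit:
send_rows(moves=[-20, -36, 0, 10, -40, -73, 0, 20, -60, -110, 0, 30, -80, -146, 0, 40, -100, -183, 0, 50, -120, -219, 0, 60, -140, -256, 0, 70, -160, -292, 0, 80])

```text
clock: 11.88
tcp_pos: [0.5758, 0.0393, 0.1306]
orientation: [-2.195, -2.246, 0.001]
contact_force: [0.8, 1.0, -1.0]
grip_width: 0.0189
```

```bash
python3 -c "
from h import *
plan([.584,.005,.13],-7)"
```

```text
clock 11.88 tcp [0.5758 0.0393 0.1306] jawyaw 1.31 j7 -0.4 F [ 0.8  1.  -1. ] w 0.0189
shift mm [-34.5   7.4   0.6] turn 8.3
```

Emit:
send_rows(moves=[-18, 4, 10, 4, -35, 7, 20, 8.3, -35, 7, 20, 8.3, -35, 7, 20, 8.3])

```text
clock: 12.38
tcp_pos: [0.5834, 0.0076, 0.1111]
orientation: [-2.342, -2.092, -0.0]
contact_force: [-0.1, 0.2, -0.7]
grip_width: 0.019
```

```bash
python3 -c "
from h import *
plan([.581,-.0157,.085],-7)
for n,(x,y) in dict(side=(270,110),top=(320,130)).items():
  f=r.grab_frame(n); im=f['img'][:,:,::-1][y:y+120,x:x+120]
  np.save('q_%s.npy'%n,f,allow_pickle=True)
  cv2.imwrite('pics/j_%s.png'%n,cv2.resize(im,None,fx=5,fy=5,interpolation=cv2.INTER_CUBIC))
"
```

```text
clock 12.38 tcp [0.5834 0.0076 0.1111] jawyaw -6.47 j7 -0.48 F [-0.1  0.2 -0.7] w 0.019
shift mm [-23.5   0.2  26.1] turn 0.5
```

View pics/j_side.png

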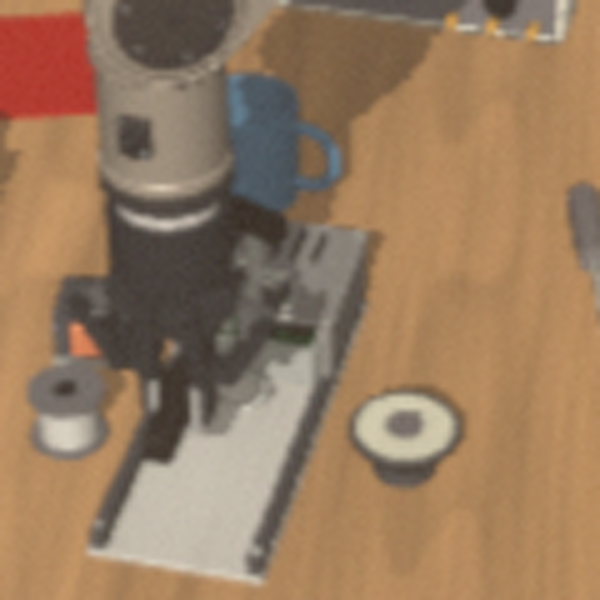

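View pics/j_top.png

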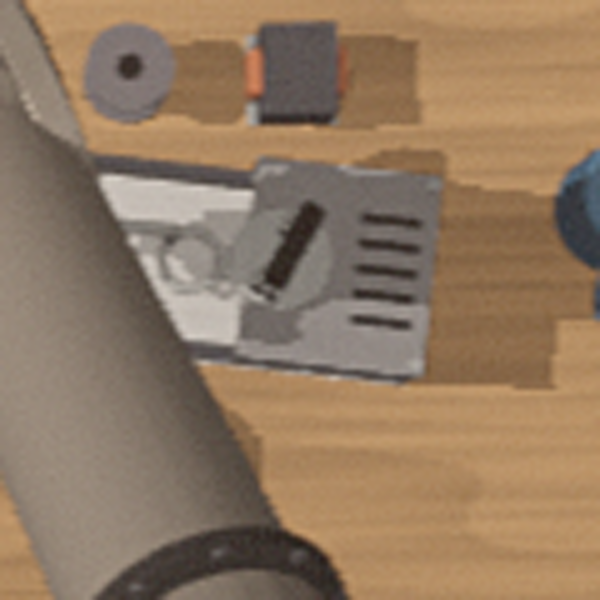

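```bash
python3 -c "
from h import *
t=np.load('q_top.npy',allow_pickle=True).item();s=np.load('q_side.npy',allow_pickle=True).item()
b=[.5677,-.1114]
for z in (.1355,.1315,.0875): print(proj(t,b+[z]),proj(s,b+[z]))
for f in(t,s): print('ring',proj(f,[.5642,-.1345,.021]))
im=t['img'][165:205,340:390,::-1];cv2.imwrite('pics/k_top.png',cv2.resize(im,None,fx=14,fy=14,interpolation=cv2.INTER_CUBIC))
im=s['img'][160:200,300:350,::-1];cv2.imwrite('pics/k_side.png',cv2.resize(im,None,fx=14,fy=14,interpolation=cv2.INTER_CUBIC))
"
```

```text
[353.26169054 176.22591742] [315.62140855 165.57122988]
[353.15968866 176.41190707] [315.65657449 166.52497181]
[352.07390283 178.39172276] [316.03633172 176.82443846]
ring [358.23126818 182.13184872]
ring [318.44670124 187.49761351]
```

View pics/k_top.png

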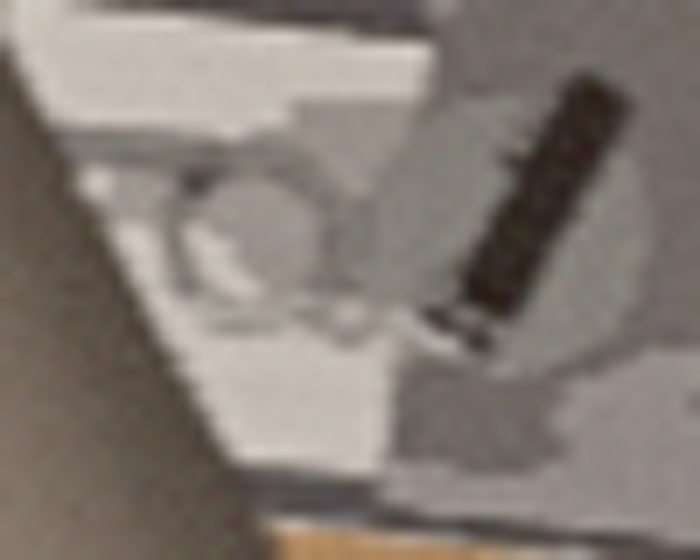

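View pics/k_side.png

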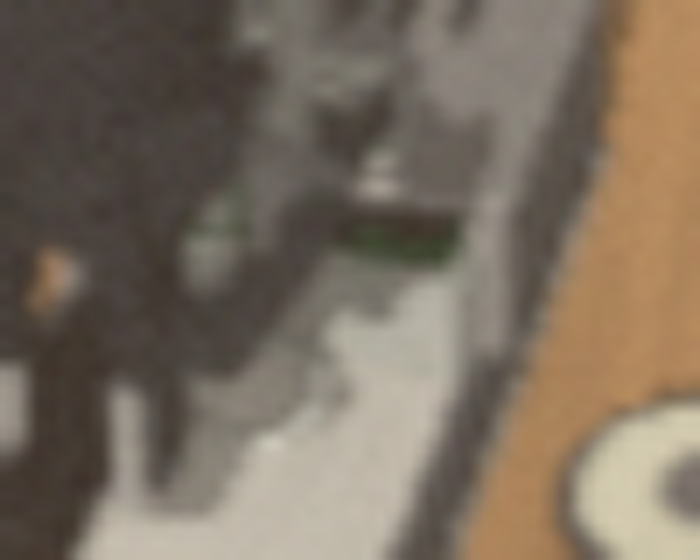

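Emit:
send_rows(moves=[-12, 0, 10, 0.5, -23, 0, 30, 0.5, -23, 0, 56, 0.5, -23, 0, 56, 0.5, -23, 0, 56, 0.5])

```text
clock: 13.1
tcp_pos: [0.5815, -0.017, 0.0558]
orientation: [2.356, 2.078, 0.001]
contact_force: [-0.4, -0.6, -1.2]
grip_width: 0.0186
```

```bash
python3 -c "
from h import *
plan([.581,-.0150,.034],-7)
t=r.grab_frame('top');s=r.grab_frame('side')
im=t['img'][160:210,330:400,::-1];cv2.imwrite('pics/l_top.png',cv2.resize(im,None,fx=11,fy=11,interpolation=cv2.INTER_CUBIC))
im=s['img'][150:210,290:360,::-1];cv2.imwrite('pics/l_side.png',cv2.resize(im,None,fx=9,fy=9,interpolation=cv2.INTER_CUBIC))
"
```

```text
clock 13.1 tcp [ 0.5815 -0.017   0.0558] jawyaw -7.17 j7 -0.48 F [-0.4 -0.6 -1.2] w 0.0186
shift mm [ 1.9 -0.8 21.8] turn -0.2
```

View pics/l_top.png

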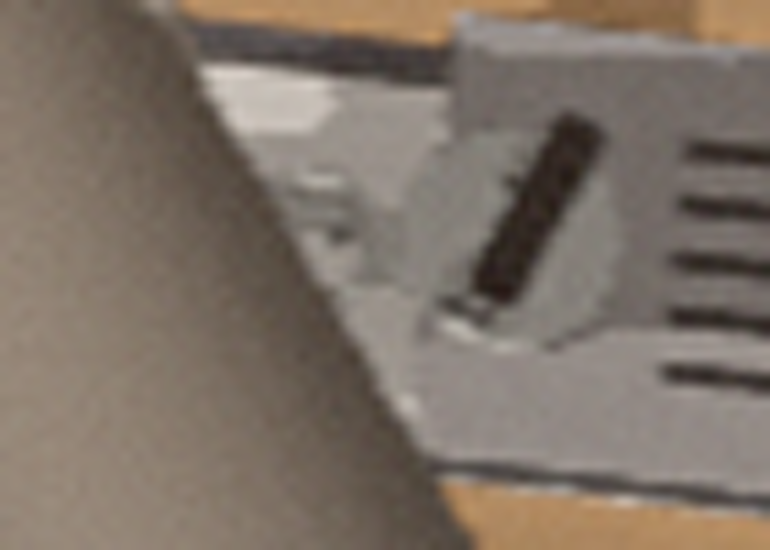

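View pics/l_side.png

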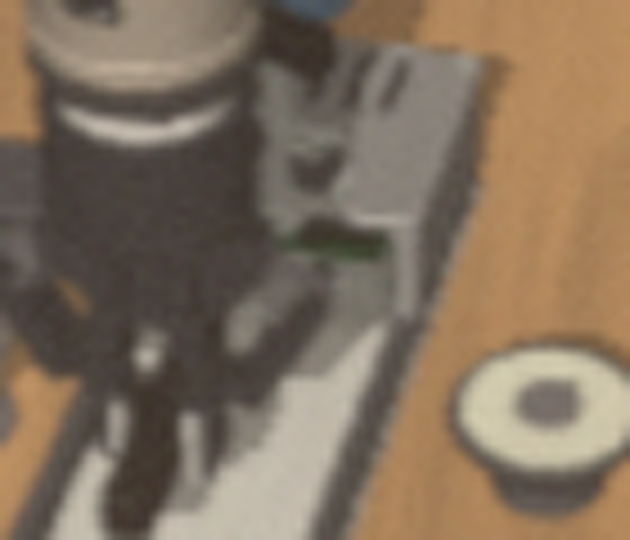

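```bash
python3 -c "
from h import *
t=r.grab_frame('top')
print(onz(t,330+345/11,160+230/11,.058), onz(t,330+345/11,160+230/11,.033),onz(t,330+340/11,160+215/11,.076))
print(proj(t,[.565,-.1345,.076]),proj(t,[.565,-.1345,.033]))
plan([.581,-.0150,.034],-7)
"
```

```text
[ 0.5632422  -0.14070077  0.058     ] [ 0.56623974 -0.14297956  0.033     ] [ 0.56511386 -0.13786392  0.076     ]
[359.75593212 179.61297857] [358.54808981 181.39030098]
clock 13.25 tcp [ 0.582  -0.0169  0.0564] jawyaw -7.17 j7 -0.49 F [-0.   0.5 -0.5] w 0.0188
shift mm [ 1.7 -1.2 22.4] turn -0.2
```

Emit:
send_rows(moves=[5, -1, 0, 0, 5, -1, 6, 0, 5, -1, 11, 0, 5, -1, 16, 0, 5, -1, 20, 0, 5, -1, 20, 0])

```text
clock: 14.0
tcp_pos: [0.5805, -0.012, 0.0348]
orientation: [-2.356, -2.078, 0.001]
contact_force: [0.0, 0.5, -1.3]
grip_width: 0.0192
```

```bash
python3 -c "
from h import *
plan([.581,-.0150,.034],-7)
t=r.grab_frame('top');s=r.grab_frame('side')
im=t['img'][160:210,330:400,::-1];cv2.imwrite('pics/m_top.png',cv2.resize(im,None,fx=11,fy=11,interpolation=cv2.INTER_CUBIC))
"
```

```text
clock 14.0 tcp [ 0.5805 -0.012   0.0348] jawyaw -7.19 j7 -0.51 F [ 0.   0.5 -1.3] w 0.0192
shift mm [-2.9  0.9  0.8] turn -0.2
```

View pics/m_top.png

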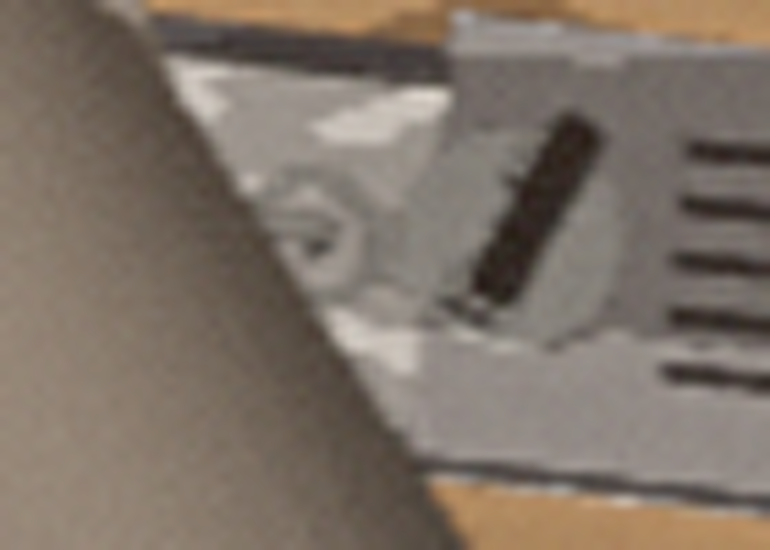

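The hook end stands inside the ring with no contact force. Dragging outward.

Emit:
send_rows(moves=[6, 0, 0, 0, 14, 0, 0, 0, 26, 0.5, 0, 0, 40, 0.7, 0, 0, 55, 1, 0, 0, 70, 1.2, 0, 0, 85, 1.5, 0, 0, 95, 1.7, 0, 0])

```text
clock: 15.1
tcp_pos: [0.5944, 0.0836, 0.0353]
orientation: [-2.355, -2.079, -0.0]
contact_force: [-0.3, -3.4, -0.9]
grip_width: 0.0194
```

```bash
python3 -c "
from h import *
plan([.581,-.0150,.034],-7)
t=r.grab_frame('top');s=r.grab_frame('side')
im=t['img'][140:220,290:420,::-1];cv2.imwrite('pics/n_top.png',cv2.resize(im,None,fx=6,fy=6,interpolation=cv2.INTER_CUBIC))
im=s['img'][130:240,260:380,::-1];cv2.imwrite('pics/n_side.png',cv2.resize(im,None,fx=5,fy=5,interpolation=cv2.INTER_CUBIC))
"
```

```text
clock 15.1 tcp [0.5944 0.0836 0.0353] jawyaw -7.12 j7 -0.66 F [-0.3 -3.4 -0.9] w 0.0194
shift mm [-99.5  -1.1   1.3] turn -0.1
```

View pics/n_top.png

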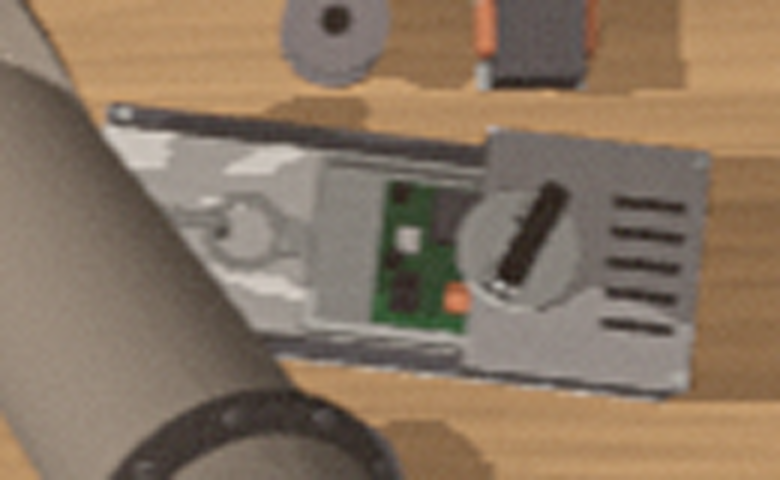

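View pics/n_side.png

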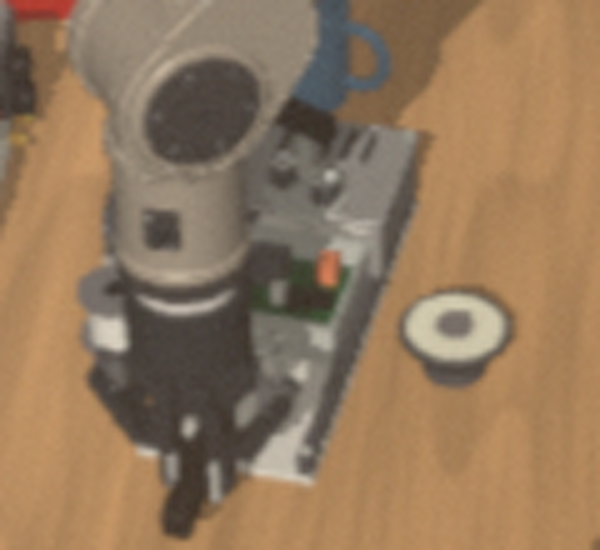

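```bash
python3 -c "
from h import *
t=r.grab_frame('top')
d=np.array([np.cos(np.radians(-98.2)),np.sin(np.radians(-98.2))])
p=onz(t,290+242/6,140+232/6,.021)[:2]-[.56,-.163];print('ring dock',p@d,'mid',p@d+.084)
p=onz(t,290+322/6,140+240/6,.035)[:2]-[.56,-.163];print('front edge mid',p@d+.05)
"
```

```text
ring dock -0.11369147372709204 mid -0.029691473727092035
front edge mid -0.023757432831588335
```

Emit:
send_rows(moves=[8, 0.1, 0, 0, 20, 0.3, 0, 0, 34, 0.6, 0, 0, 46, 0.8, 0, 0, 54, 1, 0, 0, 56, 1, 0, 0, 56, 1, 0, 0, 56, 1, 0, 0])

```text
clock: 16.25
tcp_pos: [0.6025, 0.1377, 0.0354]
orientation: [-2.356, -2.078, -0.001]
contact_force: [0.3, -0.1, -0.3]
grip_width: 0.0189
```

```bash
python3 -c "
from h import *
plan([.581,-.0150,.034],-7)
t=r.grab_frame('top');s=r.grab_frame('side')
im=t['img'][140:220,290:420,::-1];cv2.imwrite('pics/o_top.png',cv2.resize(im,None,fx=6,fy=6,interpolation=cv2.INTER_CUBIC))
im=s['img'][130:240,260:380,::-1];cv2.imwrite('pics/o_side.png',cv2.resize(im,None,fx=5,fy=5,interpolation=cv2.INTER_CUBIC))
"
```

```text
clock 16.25 tcp [0.6025 0.1377 0.0354] jawyaw -7.19 j7 -0.74 F [ 0.3 -0.1 -0.3] w 0.0189
shift mm [-154.2   -2.3    1.3] turn -0.2
```

View pics/o_top.png

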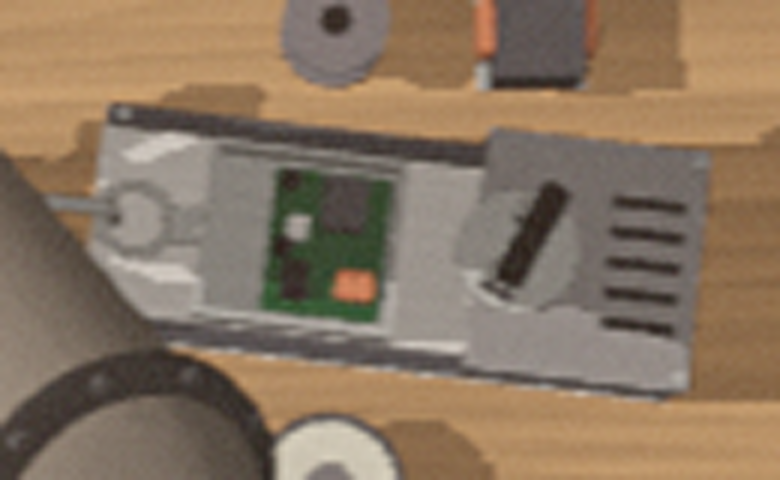

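View pics/o_side.png

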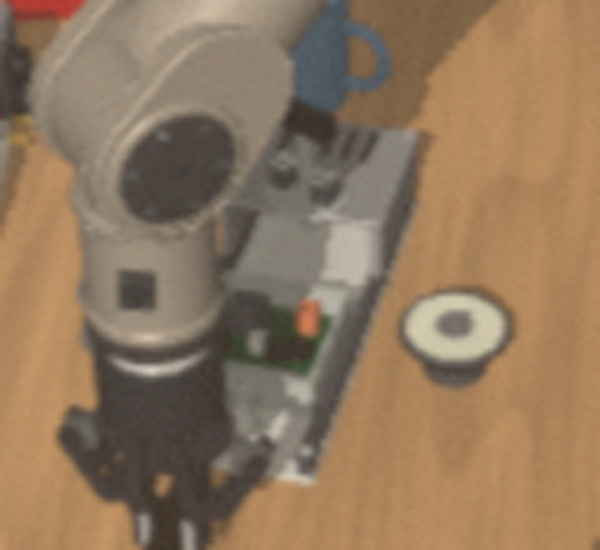

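The tray is fully out of the hood, and the whole of it (ring included) is on the runway. I'll ease the hook 5 mm toward the ring centre, lift it out and carry it back.

Emit:
send_rows(moves=[-5, 0, 0, 0, -5, 0, 0, 0, -5, 0, -15, 0, -5, 0, -45, 0, -5, 0, -95, 0, -5, 0, -95, 0])

```text
clock: 17.1
tcp_pos: [0.6049, 0.1341, 0.1358]
orientation: [2.353, 2.075, 0.013]
contact_force: [0.4, -1.1, -1.3]
grip_width: 0.0188
```

```bash
python3 -c "
from h import *
plan([.4604,.3533,.1318],81.6)
t=r.grab_frame('top');s=r.grab_frame('side')
im=t['img'][140:220,290:420,::-1];cv2.imwrite('pics/p_top.png',cv2.resize(im,None,fx=6,fy=6,interpolation=cv2.INTER_CUBIC))
"
```

```text
clock 17.1 tcp [0.6049 0.1341 0.1358] jawyaw -7.18 j7 -0.67 F [ 0.4 -1.1 -1.3] w 0.0188
shift mm [ 199.5 -170.8    3.3] turn -88.8
```

View pics/p_top.png

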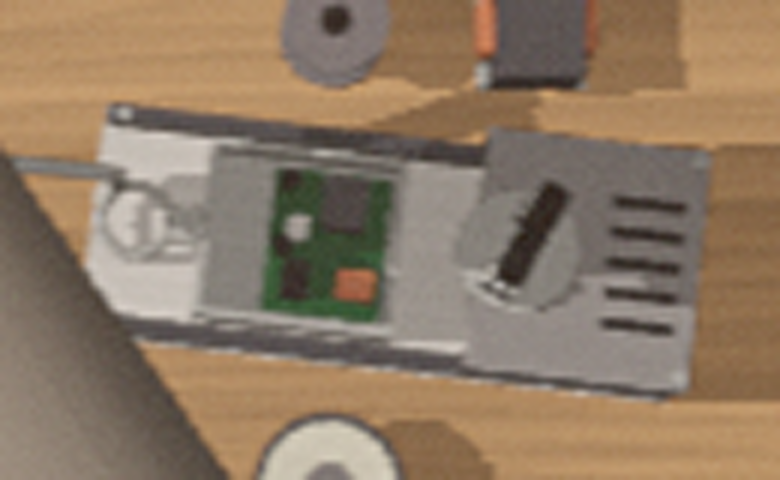

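Emit:
send_rows(moves=[22, -19, 0, -10, 44, -38, 0, -20, 66, -57, 0, -30, 88, -76, 0, -40, 110, -95, 0, -50, 132, -114, 0, -60, 154, -133, 0, -70, 176, -152, 0, -80])

```text
clock: 18.2
tcp_pos: [0.4716, 0.3263, 0.1292]
orientation: [-0.46, -3.106, 0.002]
contact_force: [0.5, 0.0, -1.6]
grip_width: 0.0187
```

```bash
python3 -c "
from h import *
plan([.4604,.3533,.1318],81.6)"
```

```text
clock 18.2 tcp [0.4716 0.3263 0.1292] jawyaw 73.16 j7 0.14 F [ 0.5  0.  -1.6] w 0.0187
shift mm [18.6 22.6 -2.7] turn -8.4
```

Emit:
send_rows(moves=[10, 12, 0, -4, 18, 22, 0, -8.4, 18, 22, 0, -8.4, 18, 22, 0, -8.4])

```text
clock: 18.7
tcp_pos: [0.4627, 0.3514, 0.1298]
orientation: [-0.245, -3.132, 0.002]
contact_force: [0.5, 0.6, -1.0]
grip_width: 0.0187
```

```bash
python3 -c "
from h import *
r.grab_frame('top')
plan([.4604,.3533,.0418],81.6)
s=r.grab_frame('side')
im=s['img'][200:320,260:380,::-1];cv2.imwrite('pics/q_side.png',cv2.resize(im,None,fx=5,fy=5,interpolation=cv2.INTER_CUBIC))
"
```

```text
clock 18.75 tcp [0.4628 0.3514 0.1299] jawyaw 81.05 j7 0.22 F [-0.5 -0.2 -2. ] w 0.019
shift mm [ 2.7  1.6 88.1] turn -0.5
```

View pics/q_side.png

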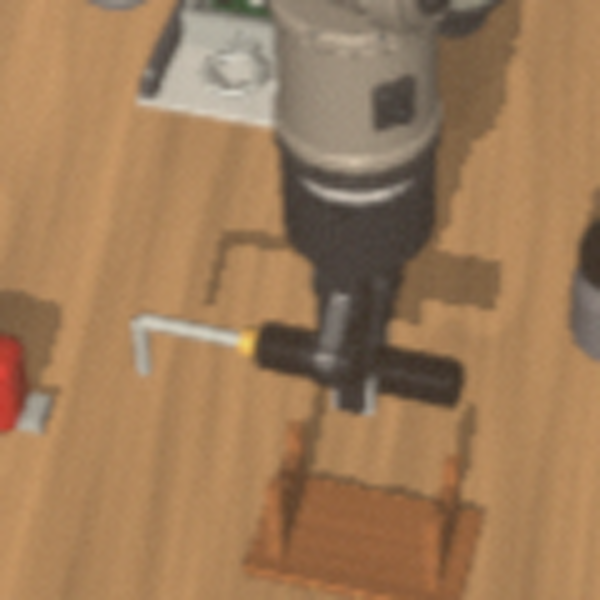

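Emit:
send_rows(moves=[2.7, 1.6, 20, -0.5, 2.7, 1.6, 45, -0.5, 2.7, 1.6, 60, -0.5, 2.7, 1.6, 72, -0.5, 2.7, 1.6, 80, -0.5, 2.7, 1.6, 86.5, -0.5, 2.7, 1.6, 86.5, -0.5])

```text
clock: 19.68
tcp_pos: [0.4598, 0.3545, 0.0436]
orientation: [-0.227, -3.133, 0.0]
contact_force: [0.6, -0.4, -0.9]
grip_width: 0.0188
```

```bash
python3 -c "
from h import *
plan([.4604,.3533,.0418],81.6)
s=r.grab_frame('side')
im=s['img'][230:350,260:380,::-1];cv2.imwrite('pics/r_side.png',cv2.resize(im,None,fx=5,fy=5,interpolation=cv2.INTER_CUBIC))
"
```

```text
clock 19.68 tcp [0.4598 0.3545 0.0436] jawyaw 81.72 j7 0.13 F [ 0.6 -0.4 -0.9] w 0.0188
shift mm [-0.8 -1.1  1.8] turn 0.1
```

View pics/r_side.png

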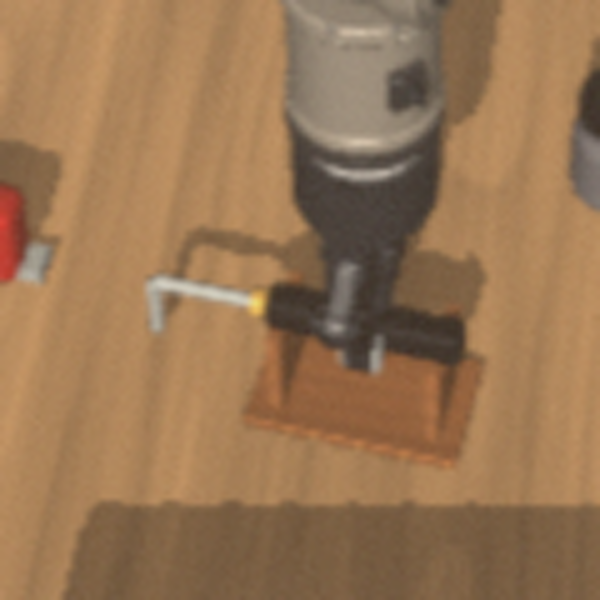

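Emit:
send_rows(moves=[0, -1, 1.5, 0, 0, -1, 1.5, 0, 0, -1, 1.5, 0])

```text
clock: 20.1
tcp_pos: [0.4598, 0.3536, 0.0425]
orientation: [0.227, 3.133, 0.0]
contact_force: [-0.4, -0.2, -1.7]
grip_width: 0.019
```

Emit:
send_rows(moves=[0, 0, 0, 0, 0, 0, 0, 0, 0, 0, 0, 0, 0, 0, 0, 0, 0, 0, 0, 0], hand=0)

```text
clock: 20.72
tcp_pos: [0.4597, 0.3536, 0.0423]
orientation: [0.227, 3.133, 0.0]
contact_force: [0.8, 0.8, -0.3]
grip_width: 0.0856
```

Emit:
send_rows(moves=[0, 0, -20, 0, 0, 0, -60, 0, 0, 0, -110, 0, 0, 0, -160, 0])

```text
clock: 21.22
tcp_pos: [0.4594, 0.3538, 0.2052]
orientation: [0.226, 3.133, 0.001]
contact_force: [0.6, 0.1, 0.6]
grip_width: 0.0853
```

Emit:
send_rows(moves=[30, 0, -20, 0, 60, 0, -30, 0, 90, 0, -30, 0, 90, 0, -30, 0, 90, 0, -30, 0])

```text
clock: 21.85
tcp_pos: [0.3712, 0.3664, 0.2331]
orientation: [0.227, 3.132, 0.0]
contact_force: [-0.0, -0.3, 0.1]
grip_width: 0.0856
```

```bash
python3 -c "
from h import *
t=r.grab_frame('top');s=r.grab_frame('side');save(t,'z_top.png');save(s,'z_side.png')
plan([0,0,0])
im=s['img'][230:350,260:380,::-1];cv2.imwrite('pics/s_side.png',cv2.resize(im,None,fx=5,fy=5,interpolation=cv2.INTER_CUBIC))
d=np.array([np.cos(np.radians(-98.2)),np.sin(np.radians(-98.2))]);
im=t['img'][140:220,290:420,::-1];cv2.imwrite('pics/s_top.png',cv2.resize(im,None,fx=6,fy=6,interpolation=cv2.INTER_CUBIC))
im=s['img'][270:310,308:358]
m=(im.max(2)<75).astype(np.uint8);n,l,st,c=cv2.connectedComponentsWithStats(m);k=1+np.argmax(st[1:,4]);print(st[k],c[k]+[308,270],onz(s,*(c[k]+[308,270]),.062))
"
```

```text
clock 21.95 tcp [0.3715 0.3662 0.2326] jawyaw 81.64 j7 0.21 F [-0.1  1.3  0.1] w 0.0856
shift mm [ 314.4 -416.4  232.4] turn 0
[  6  18  38  15 246] [333.2601626  294.43902439] [0.46028709 0.35106046 0.062     ]
```

View pics/s_side.png

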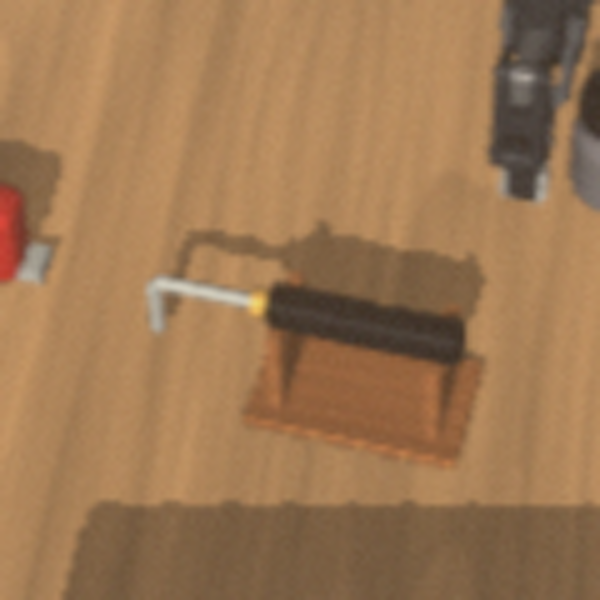

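View pics/s_top.png

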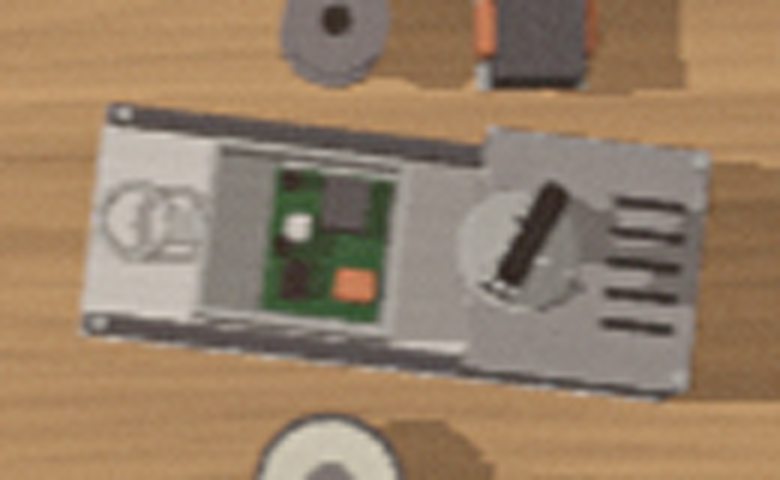

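View pics/z_top.png

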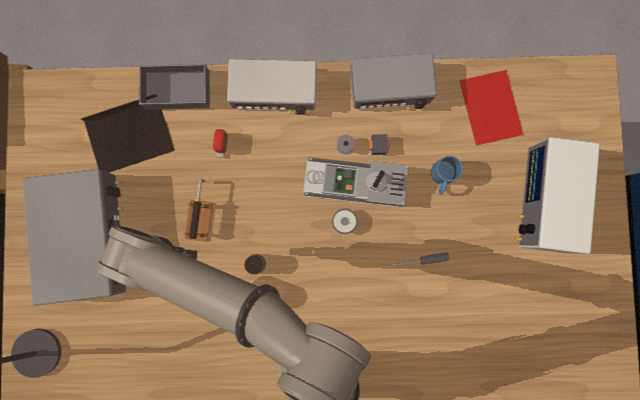

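The hook appears seated, about 1 px higher than at the start in the side view. Comparing closely before handing in.

```bash
python3 -c "
from h import *
t0=np.load('top0.npy',allow_pickle=True).item();s0=np.load('side0.npy',allow_pickle=True).item()
t=r.grab_frame('top');s=r.grab_frame('side')
k=lambda f,x,y,w,h:cv2.resize(f['img'][y:y+h,x:x+w,::-1],None,fx=7,fy=7,interpolation=cv2.INTER_CUBIC)
cv2.imwrite('pics/u.png',np.hstack([k(t0,180,170,40,75),k(t,180,170,40,75)]))
cv2.imwrite('pics/v.png',np.vstack([k(s0,285,278,75,42),k(s,285,278,75,42)]))
"
```

```text
(no output)
```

View pics/u.png

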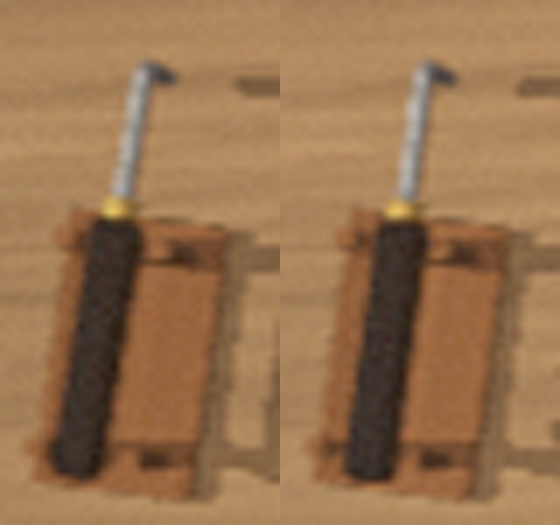

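View pics/v.png

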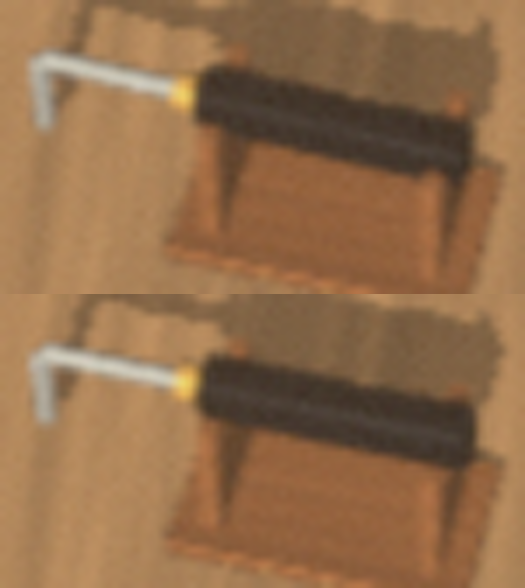

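```bash
python3 -c "
from h import *
t=r.grab_frame('top');d=np.array([np.cos(np.radians(-98.2)),np.sin(np.radians(-98.2))])
p=onz(t,290+137/6,140+222/6,.021)[:2]-[.56,-.163];print('mid x',p@d+.084,'y',p@[-d[1],d[0]])
print(r.get_obs()['qvel'].round(3)); print(r.hand_in())"
```

```text
mid x -0.08281518327831046 y -0.0005581205364863665
[-0.002  0.002 -0.002  0.004 -0.    -0.002 -0.002]
the job is handed in; nothing more can be done
None
```

I parked the plunger, dragged the tray out with the smaller hook tool, and laid the tool back in both forks. I then handed the job in at about 22 s of the 67 s allowed. `hand_in` gives no verdict.

- **Plunger:** the T-bar is turned about 71° (1.24 rad) and stayed up after I let go. Height from the side view came out at 14 to 16 mm. That is less than the expected 20 mm and at or just under the 16 mm limit. At that resolution the reading is coarse, but I did not measure it more precisely. The tray passed under the pin freely, which supports a lift of at least 16 mm.
- **Tray:** its middle is about 83 mm out from the hood's edge and under 1 mm off centre. It lies flat and wholly on the runway. The fingers stayed well clear of the tray and ring.
- **Hook tool:** it sits in both forks with the hook end as before. It lies 2 to 3 mm sideways from where it started, because it is now centred between the prongs rather than against one. That is within tolerance.
- **Rest of the bench:** in the last top view the other things looked unmoved by eye; I did not measure them. The gripper is open and well clear of everything.

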